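# Gauge a display-bar blank with the flip stop

### The arm

A 6-joint arm with a two-finger parallel gripper is mounted at the origin on the work surface. World frame = base frame: x ahead of the robot, y to its left, z up, the work surface at z = 0. Lengths are in mm, angles in rad, forces in N, time in s.
With the tool pointing down it reaches from about 275 to 750 mm from the base axis. Payload 10.2 kg.
Tool frame: the origin (TCP) lies on the front face of the gripper's body, between the roots of the fingers; the fingertips stand 73 mm ahead of it and the grasp point (between the pads) lies 54 mm ahead of it; z points along the fingers, y is the line along which they close (so a half turn about z gives the same grasp; the last joint's range is limited). The gripper opens to 85 mm and grips with 20 to 120 N. Pads are 22 mm wide; open, the fingers measure 114 mm over their backs; the gripper's body (76 mm by 85 mm) begins 54 mm behind the grasp point. The pads swing forward as they close: fully open they stand 13 mm farther back than shut.
Start: joints at [0.918, 0.313, 1.498, -0, 1.331, -0.223], TCP at [218.775, 477.252, 303.894] pointing down, gripper open.
Joint ranges: [-2.94, 2.94], [-0.97, 2.17], [0.19, 2.56], [-1.23, 4.37], [0.02, 3.11], [-2.88, 2.88]. Speed limits (rad/s): [2.39, 2.39, 3.01, 3.14, 3.14, 3.14].

### API

Orientations are given as a unit quaternion [w, x, y, z].
In Python, from rig import * gives the robot as it stands.
- The arm moves only by the tool step_arm, never from a script. Its argument "plan" is a list of rows, each an object with "offset": the shift along the tool's x, y, z in cm, a list of three; "rot": the turn, a rotation vector about the tool's x, y, z in degrees, a list of three; "gripper": the finger opening in cm, from 0 to 8.54. In form: [{"offset": [x, y, z], "rot": [wx, wy, wz], "gripper": gripper}, ...]. A call has 1 to 12 rows; each row is the pose to reach, as a shift and turn from the pose commanded when the call began, along the tool's axes at that moment; what a row does not reach only later rows make up. A row lasts 1/10 s, in which the tool goes at most 50 mm and 8.59 degrees, less where a joint would pass 70% of its speed; a pose out of reach is approached as far as the arm can. A call with a gripper value outside its range is refused whole. The fingers move at their own pace and stop on an object; "squeeze" is the grip in N (left out, the last holds). Time passes only in rows, so rows that repeat a pose let the fingers close. It gives the time, the measured TCP pose, the force, the opening and the grip force at its end, in the units of the state.
- sense(): the state, without advancing time (a new reading comes with each control period).
- capture(name): name is "scene" or "top"; returns a dict with "color" (420x560x3 uint8, red, green, blue), "depth" (420x560 float32, mm along the optical axis (not along the pixel's ray), 0 where there is no reading), "vertical_fov" (degrees; the focal length in pixels is half the picture's height over the tangent of half this angle, whatever the lens; pixels are square), "cx", "cy" (the principal point, pixels), "rvec" (rotation vector, rad) and "tvec" (3), from world to camera coordinates, as OpenCV has them. Camera axes: x right, y down, z forward; pixel columns grow to the right and rows downward; lengths in mm; the calibration is good to about 2 mm. A picture is of the moment at which its call begins.
- finish_job(): hands the job in; it is judged then, once.
The state is a dict: "time_s": time; "joints": joint angles; "dq": joint speeds; "tau": joint torques, N m; "eef_pos": TCP position; "ee_rot": TCP orientation; "force": force on the tool from outside, world axes, zero at the start; "wrist_torque": the same for the moment, N m; "grip_width": opening from 0.0 (shut) to 1.0 (fully open); "grip_force": force on a finger pad.
Only numpy, scipy, OpenCV 4.12 (cv2) and the standard library are available. Lean on these libraries where they do the work, as an engineer would, in place of code of your own. Each camera call takes 0.05 s, during which the arm holds its last target. There are 200 camera calls.

### The job

Set the wooden bar in the trim jig for cutting: flip the stop leaf down until it rests fully on the fence, then bring the bar flat along the fence and slide it up against the round foot of the leaf's setting screw, pressing it home for a moment with about 6 N and never more than 12 N. Then flip the leaf up clear again with the bar left lying where it was gauged: the bar must not be moved while the leaf is up, nor the other things on the table disturbed.

Things in the scene. Friction and masses are not known exactly. Their poses are not given: they have to be found in the camera images.
- jig: trim jig, fixed: white laminate deck 160 x 380 mm, 12 mm thick, spanning x -100 to 60, with an aluminium fence along it. Origin on the table; x = towards the fence, away from the robot; y = along the fence. Fence: x 10 to 30 mm, whole length, top 24 mm above the table (12 above the deck); the bar goes against its face at x = 10
- stop: flip stop, fixed on the fence, place varies: steel bracket (40 mm along y, 20 high) with an aluminium leaf. Origin on the fence's top, mid-thickness (jig x 20, z 24 mm), axes as the jig's. Hinge line parallel to y through (8, 0, 10). Leaf down: its arm (20 mm wide in y) lies on the fence, its leg hangs before the fence, x -36 to -12, down to 1 mm off the deck; the leg's -y side is at y = -10
- leaf (a joint): angle of the leaf, rad: 0 = down on the fence (hard stop), grows as it tips up and back, away from the robot, to 1.9. Starts at 1.55 to 1.85. The hinge is stiff (0.15 N m): the leaf stays where it is left. A setting screw through its leg ends in a round steel foot, 14 mm across, that stands out 2 to 22 mm from the leg's -y side, differently each time and not measured: it must be felt for
- leaf_handle (a point): centre of the leaf's T-handle, a dark steel round bar 12 mm thick, 24 mm long in y, on an 8 mm square stem; pinched across its ends it swivels in the grip. It turns with the leaf: at angle a it lies from the hinge line at x = -32 cos a + 44 sin a, z = 32 sin a + 44 cos a (mm); leaf down: 78 mm above the table
- bar_mid (a point): centre of the loose wooden bar, 22 mm wide (its x), 140 long (its y), 40 high, about 0.1 kg. It starts standing on the deck (top 52 mm above the table), off the fence, a little askew, on the -y side of the stop. Its ends are square and alike
- bar: the same bar; origin at the centre of its underside
- stop_target (a point): fixed point on the stop, in the plane of the leg's -y side (leaf down), 11 mm before the fence's face, 20 mm above the deck; axes as the jig's. The gauged bar's centre lies 70 mm plus the foot's unmeasured standout (2 to 22 mm) to its -y side, and on its x
- offcut: bystander: wooden offcut 22 x 30 x 20 mm on the deck, beyond the stop (+y side); origin under its centre
- buffer: bystander: grey buffer block 25 x 65 x 25 mm on the deck's near edge; origin under its centre
- polish_a: bystander: nail polish bottle, 32 mm wide, 78 high, left of the jig; origin under its centre
- polish_b: bystander: a like bottle, left of the jig
- pusher: bystander: small steel spatula, 140 mm long, right of the jig
- file_board: bystander: nail file 20 x 170 x 4 mm, right of the jig
Mind the look-alikes: they are no part of the job. There is more than one size of the bar; the job needs the middle-sized.

How it is judged:
By the outcome, as a careful person would: the job done as asked, in the order asked, and still so for the second after the job is handed in, with the robot touching nothing.
It also fails if it takes over 70 s, if anything falls off the work surface, if the arm or the gripper's body presses on something with over 40 N, if the wrist force passes 120 N, or if a joint passes its speed limit or range.

## Working session

There is one attempt and no reset: what is moved stays moved. The work goes in short steps, Python scripts to look and compute and a tool call to move; the robot and the scene stay as the last step left them, time stands still between calls to the robot, and variables do not carry over. Pictures are saved under pics/ and viewed, at most 10 in all, crops included, and the job is handed in when it is done.

Besides the shell and the picture viewer there is one more tool, called after "Emit:" as name(argument=value, ...), one argument or row to a line, values as JSON. step_arm: Moves the arm, as the interface text tells. Its arguments: {"type":"object","properties":{"plan":{"type":"array"},"squeeze":{"type":"number"}},"required":["plan"]}

```bash
mkdir -p pics; cat > h.py <<'E'
from rig import *
import numpy as np, cv2
def K(c):
    f=c["color"].shape[0]/2/np.tan(np.radians(c["vertical_fov"])/2)
    R=cv2.Rodrigues(np.array(c["rvec"],float))[0]; return f,R,np.array(c["tvec"],float).ravel()
def cloud(c):
    f,R,t=K(c); d=c["depth"]; v,u=np.mgrid[:d.shape[0],:d.shape[1]]
    p=np.stack([(u-c["cx"])/f*d,(v-c["cy"])/f*d,d],-1)
    w=(p-t)@R; w[d==0]=np.nan; return w
def ray(c,u,v,z):
    f,R,t=K(c); o=-R.T@t; d=R.T@np.array([(u-c["cx"])/f,(v-c["cy"])/f,1]); return o+d*(z-o[2])/d[2]
def proj(c,p):
    f,R,t=K(c); q=R@np.array(p,float)+t; return c["cx"]+f*q[0]/q[2],c["cy"]+f*q[1]/q[2]
def save(c,n,crop=None,s=1):
    im=c["color"][...,::-1]
    if crop: im=im[crop[1]:crop[3],crop[0]:crop[2]]
    cv2.imwrite("pics/"+n,cv2.resize(im,None,fx=s,fy=s,interpolation=cv2.INTER_CUBIC))
E
python3 - <<'E'
from h import *
import pickle
a=capture("scene");b=capture("top");pickle.dump((a,b),open("c0.pkl","wb"))
save(a,"s0.png");save(b,"t0.png")
for c in (a,b):
    f,R,t=K(c);print(f,-R.T@t,R[2])
print(sense())
E
```

```text
543.574172152269 [ 975.8664993   431.65533367 1307.45240919] [-0.38963825 -0.33218113 -0.85897481]
396.4972967912025 [ 239.01970779  -23.12311608 1327.57579376] [ 1.47645460e-01 -7.98724395e-04 -9.89040030e-01]
{'time_s': 0.1, 'joints': array([ 9.17612720e-01,  3.13354084e-01,  1.49836741e+00, -1.69857809e-05,
        1.33102422e+00, -2.23362526e-01]), 'dq': array([-0.00110551, -0.00029758, -0.00181333, -0.00099515, -0.00034219,
        0.00185704]), 'tau': array([ 2.78382235e-03, -4.12897825e+01, -2.60138905e+01, -2.01460407e-04,
        3.09817777e-03,  4.18546529e-05]), 'eef_pos': array([218.66903656, 477.11898473, 303.41034181]), 'ee_rot': array([-2.37195349e-04,  2.13258017e-01,  9.76995745e-01, -5.25537733e-04]), 'force': array([-0.16021088, -0.35706976, -0.3925562 ]), 'wrist_torque': array([0.01988663, 0.04102947, 0.03481268]), 'grip_force': 0.0, 'grip_width': 1.0019885980682803}
```

View pics/s0.png

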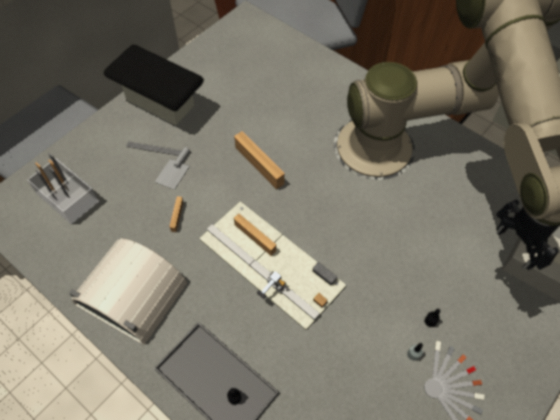

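View pics/t0.png

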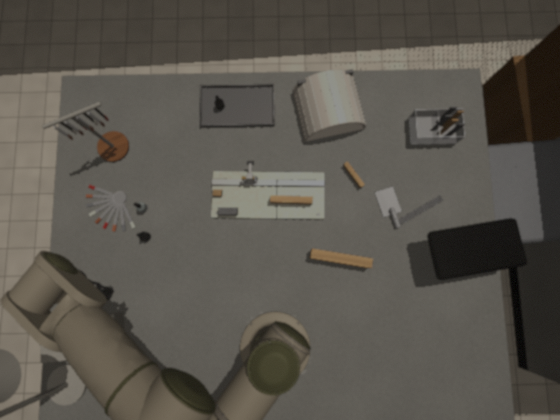

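The scene picture shows three orange bars: a large one at (260,160), a small one at (177,212) and a middle one on the white deck at (255,233). In the top picture these are at (341,258), (353,175) and (291,200). The offcut is at (217,193) top. The leaf is tipped up at about (250,168) top and (275,285) scene. I choose the middle bar on the deck, and will check it in a close crop.

```bash
python3 - <<'E'
from h import *
import pickle
a,b=pickle.load(open("c0.pkl","rb"))
for n,c,box in (("scene",a,(195,195,350,330)),("top",b,(200,150,335,230))):
    w=cloud(c); hsv=cv2.cvtColor(c["color"],cv2.COLOR_RGB2HSV)
    m=np.zeros(hsv.shape[:2],bool); m[box[1]:box[3],box[0]:box[2]]=1
    org=m&(hsv[...,1]>110)&(hsv[...,0]<25)&(hsv[...,2]>60)
    k,l,st,ce=cv2.connectedComponentsWithStats(org.astype(np.uint8))
    for i in range(1,k):
        if st[i,4]>30:
            p=w[l==i]; zt=np.nanpercentile(p[:,2],90)
            q=p[p[:,2]>zt-8]
            r=cv2.minAreaRect(q[:,:2].astype(np.float32)); print(n,"orange",ce[i],st[i,4],"zt",zt,r)
    # deck
    d=m&(abs(w[...,2]-12)<8)&(hsv[...,2]>110)
    pts=w[d]; pp=np.array([ray(c,u,v,12)[:2] for v,u in np.argwhere(d)],np.float32)
    print(n,"deck",cv2.minAreaRect(pp),np.nanmedian(pts[:,2]))
    hi=m&(w[...,2]>60); print(n,"hi",[ (tuple(x[::-1]),w[tuple(x)].round()) for x in np.argwhere(hi)[::6]])
c=a
im1=cv2.resize(a["color"][190:330,195:350],None,fx=4,fy=4,interpolation=cv2.INTER_CUBIC)
cv2.imwrite("pics/c1.png",im1[...,::-1])
E
```

```text
scene orange [254.68635438 233.96130346] 491 zt 54.216664470310576 ((477.6834411621094, -59.03807830810547), (139.09898376464844, 22.241153717041016), 87.3708267211914)
scene orange [320.01149425 299.73563218] 87 zt 34.8115342027297 ((508.1900939941406, 186.91893005371094), (28.7833194732666, 20.187604904174805), 86.62239837646484)
scene deck ((488.2236328125, 14.47283935546875), (393.4230041503906, 429.7060852050781), 40.503753662109375) 11.210064421727
scene hi [((np.int64(252), np.int64(226)), array([472., -71.,  60.])), ((np.int64(274), np.int64(272)), array([544.,  66.,  83.])), ((np.int64(273), np.int64(273)), array([547.,  65.,  82.])), ((np.int64(271), np.int64(274)), array([549.,  61.,  74.])), ((np.int64(277), np.int64(274)), array([541.,  74.,  78.])), ((np.int64(273), np.int64(275)), array([550.,  68.,  79.])), ((np.int64(279), np.int64(275)), array([540.,  79.,  78.])), ((np.int64(276), np.int64(276)), array([546.,  75.,  76.])), ((np.int64(271), np.int64(277)), array([556.,  67.,  75.])), ((np.int64(277), np.int64(277)), array([546.,  78.,  75.])), ((np.int64(272), np.i
[... 1853 characters left out ...]
, array([552.,  80.,  75.])), ((np.int64(241), np.int64(176)), array([550., 100.,  71.])), ((np.int64(247), np.int64(176)), array([548.,  80.,  77.])), ((np.int64(254), np.int64(176)), array([548.,  57.,  74.])), ((np.int64(246), np.int64(177)), array([544.,  83.,  79.])), ((np.int64(252), np.int64(177)), array([546.,  64.,  69.])), ((np.int64(244), np.int64(178)), array([543.,  90.,  70.])), ((np.int64(250), np.int64(178)), array([539.,  69.,  88.])), ((np.int64(246), np.int64(179)), array([539.,  83.,  75.])), ((np.int64(252), np.int64(179)), array([539.,  64.,  70.])), ((np.int64(250), np.int64(180)), array([537.,  71.,  68.])), ((np.int64(251), np.int64(181)), array([535.,  68.,  62.]))]
```

View pics/c1.png

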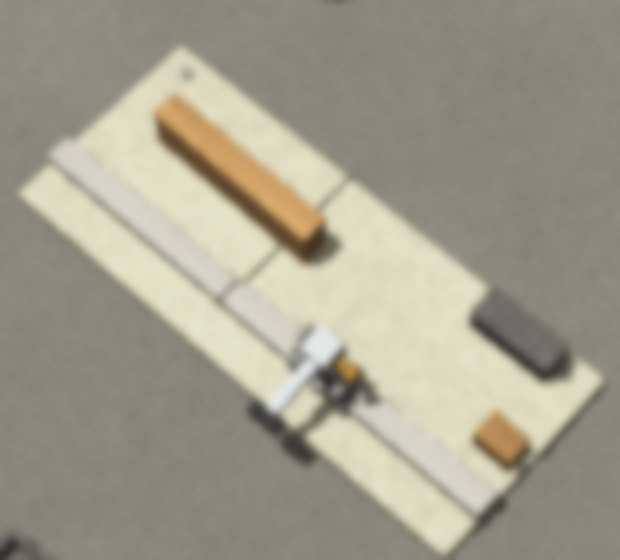

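The crop shows a single middle-sized bar standing on the deck, at crop (240,172). Its +y end is at (312,240). The leaf is tipped back, with its arm from (320,345) to the handle at (267,413). The deck corners are at crop (180,45), (605,378), (447,555) and (18,192).

```bash
python3 - <<'E'
from h import *
import pickle
a,b=pickle.load(open("c0.pkl","rb"))
P=lambda x,y,z:ray(a,195+x/4-.4,190+y/4-.4,z)
for q in [(180,45),(605,378),(447,555),(18,192)]: print("deckcorner",P(*q,12).round(1))
for q in [(76,140),(499,497),(52,155),(485,516)]: print("fence",P(*q,24).round(1))
print("handle",[P(267,413,z).round(1) for z in (50,60,70)])
print("screw?",[P(347,370,z).round(1) for z in (50,60,70)])
# deck outline in both views by mask + line fits
for n,c,box in (("scene",a,(195,195,350,330)),("top",b,(200,150,335,230))):
    hsv=cv2.cvtColor(c["color"],cv2.COLOR_RGB2HSV)
    m=np.zeros(hsv.shape[:2],np.uint8); m[box[1]:box[3],box[0]:box[2]]=1
    th=150 if n=="scene" else 100
    sub=hsv[box[1]:box[3],box[0]:box[2],2]; th,_=cv2.threshold(sub,0,255,cv2.THRESH_OTSU)
    d=m*(hsv[...,2]>th).astype(np.uint8)
    d=cv2.morphologyEx(d,cv2.MORPH_CLOSE,np.ones((9,9),np.uint8)); d=cv2.morphologyEx(d,cv2.MORPH_OPEN,np.ones((15,15),np.uint8))
    cs,_=cv2.findContours(d,0,1); k=max(cs,key=cv2.contourArea)
    pp=np.array([ray(c,u,v,12)[:2] for u,v in k[:,0]],np.float32); print(n,th,cv2.minAreaRect(pp))
E
```

```text
deckcorner [ 414.3 -171.6   12. ]
deckcorner [424.2 207.8  12. ]
deckcorner [582.6 204.2  12. ]
deckcorner [ 572.6 -175.7   12. ]
fence [ 521.9 -168.3   24. ]
fence [536.3 207.6  24. ]
fence [ 541.  -172.6   24. ]
fence [551.6 208.6  24. ]
handle [array([595.5,  68.9,  50. ]), array([598.5,  71.8,  60. ]), array([601.5,  74.7,  70. ])]
screw? [array([541.1,  88. ,  50. ]), array([544.6,  90.8,  60. ]), array([548. ,  93.5,  70. ])]
scene 176.0 ((498.92755126953125, 12.667236328125), (384.3166809082031, 160.4645538330078), 88.27783966064453)
top 119.0 ((501.0022888183594, 13.27496337890625), (378.0618591308594, 158.3029022216797), 88.94731140136719)
```

```bash
python3 - <<'E'
from h import *
import pickle
a,b=pickle.load(open("c0.pkl","rb"))
f=lambda c,x0,y0:cv2.resize(c["color"][y0:y0+40,x0:x0+40],(400,400),interpolation=cv2.INTER_CUBIC)
im=np.hstack([f(a,250,265),f(b,230,150)])[...,::-1]
im=np.clip(im.astype(float)*1.4,0,255)
cv2.imwrite("pics/c2.png",im)
E
```

```text
[ WARN:0@0.101] global loadsave.cpp:1063 imwrite_ Unsupported depth image for selected encoder is fallbacked to CV_8U.
```

View pics/c2.png

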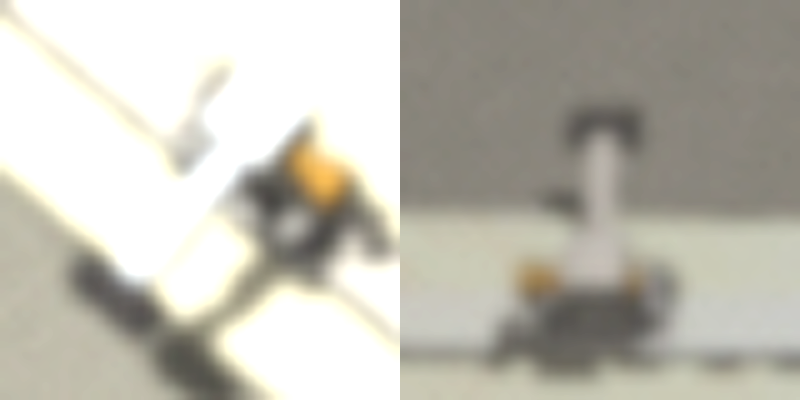

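The crops show the T-handle at left (75–155, 260–325), which is scene pixel (261.2,294.2), and at right (567–640, 105–145), which is top pixel (249.8,161.8). The second dark blob in the scene view is its shadow. Next I triangulate it.

```bash
cat >> h.py <<'E'
from scipy.spatial.transform import Rotation as Ro
TH=-0.026; J0=np.array([518.5,15.7])
def j2w(x,y,z): c,s=np.cos(TH),np.sin(TH); return np.array([J0[0]+c*x-s*y,J0[1]+s*x+c*y,z])
def w2j(p): c,s=np.cos(TH),np.sin(TH); d=np.array(p[:2])-J0; return np.array([c*d[0]+s*d[1],-s*d[0]+c*d[1],p[2]])
def go(grasp,yang,tip=54.):
    "offset cm/rot deg for point `tip` ahead of TCP to be at grasp(world), tool down, tool y at world angle yang deg"
    s=sense(); q=s["ee_rot"]; R=Ro.from_quat([q[1],q[2],q[3],q[0]])
    y=np.radians(yang); Y=np.array([np.cos(y),np.sin(y),0]); Z=np.array([0,0,-1.]); T=Ro.from_matrix(np.c_[np.cross(Y,Z),Y,Z])
    tcp=np.array(grasp)-tip*T.apply([0,0,1])
    print("offset",(R.inv().apply(tcp-s["eef_pos"])/10).round(2),"rot",np.degrees((R.inv()*T).as_rotvec()).round(2),"tcp",tcp.round(1))
def st():
    s=sense(); q=s["ee_rot"]; R=Ro.from_quat([q[1],q[2],q[3],q[0]])
    print("t",round(s["time_s"],2),"F",s["force"].round(1),"grip",round(s["grip_width"]*85.4,1),round(s["grip_force"],1),"gp j",w2j(s["eef_pos"]+54*R.apply([0,0,1])).round(1),"tcp",s["eef_pos"].round(1),"yang",np.degrees(np.arctan2(*R.apply([0,1,0])[[1,0]])).round(2),"tilt",np.degrees(R.apply([0,0,1])[:2]).round(2))
E
python3 - <<'E'
from h import *
import pickle
a,b=pickle.load(open("c0.pkl","rb"))
uv=[(261.1,294.1),(249.8,161.8)]
A=np.zeros((3,3));B=np.zeros(3)
for c,(u,v) in zip((a,b),uv):
    p=ray(c,u,v,0);d=ray(c,u,v,100)-p;d/=np.linalg.norm(d);M=np.eye(3)-np.outer(d,d);A+=M;B+=M@p
    print(p+d*60/d[2])
h=np.linalg.solve(A,B);print("handle",h,w2j(h), "a",[(x,round(28-32*np.cos(x)+44*np.sin(x),1),round(34+32*np.sin(x)+44*np.cos(x),1)) for x in (1.55,1.65,1.75,1.85)])
print("bar",w2j([477.7,-59,0]))
go(h+[0,0,90],88.5)
E
```

```text
[601.3813806   73.50458299  60.        ]
[599.97243988  71.63623037  60.        ]
handle [600.64186766  72.22786345  56.83559969] [80.64454641 58.64420606 56.83559969] a [(1.55, np.float64(71.3), np.float64(66.9)), (1.65, np.float64(74.4), np.float64(62.4)), (1.75, np.float64(77.0), np.float64(57.6)), (1.85, np.float64(79.1), np.float64(52.6))]
bar [-38.84422919 -75.73543331   0.        ]
offset [-51.6  -20.88  10.27] rot [ -0.06  -0.03 -23.13] tcp [600.6  72.2 200.8]
```

Emit:
step_arm(
  plan=[
    {"offset": [-51.4,-20.9,10.2],"rot": [0,0,-23.1],"gripper": 5},
    {"offset": [-51.4,-20.9,10.2],"rot": [0,0,-23.1],"gripper": 5},
    {"offset": [-51.4,-20.9,10.2],"rot": [0,0,-23.1],"gripper": 5},
    {"offset": [-51.4,-20.9,10.2],"rot": [0,0,-23.1],"gripper": 5},
    {"offset": [-51.4,-20.9,10.2],"rot": [0,0,-23.1],"gripper": 5},
    {"offset": [-51.4,-20.9,10.2],"rot": [0,0,-23.1],"gripper": 5},
    {"offset": [-51.4,-20.9,10.2],"rot": [0,0,-23.1],"gripper": 5},
    {"offset": [-51.4,-20.9,10.2],"rot": [0,0,-23.1],"gripper": 5},
    {"offset": [-51.4,-20.9,10.2],"rot": [0,0,-23.1],"gripper": 5},
    {"offset": [-51.4,-20.9,10.2],"rot": [0,0,-23.1],"gripper": 5},
    {"offset": [-51.4,-20.9,10.2],"rot": [0,0,-23.1],"gripper": 5},
    {"offset": [-51.4,-20.9,10.2],"rot": [0,0,-23.1],"gripper": 5},
  ],
  squeeze=20,
)

```text
time_s: 1.3
eef_pos: [600.4, 70.2, 200.6]
ee_rot: [-0.001, 0.014, 1.0, -0.0]
force: [-0.1, 0.4, -0.2]
grip_width: 0.588
grip_force: 0.0
```

Emit:
step_arm(
  plan=[
    {"offset": [0,0,0],"rot": [0,0,0],"gripper": 5},
    {"offset": [0,0,0],"rot": [0,0,0],"gripper": 5},
    {"offset": [0,0,0],"rot": [0,0,0],"gripper": 5},
  ],
)

```text
time_s: 1.6
eef_pos: [598.4, 74.0, 202.0]
ee_rot: [-0.0, 0.013, 1.0, 0.0]
force: [-0.1, 0.1, -1.1]
grip_width: 0.587
grip_force: 0.0
```

```bash
python3 - <<'E'
from h import *
st(); go(list(j2w(77.5,58.3,57))[:2]+[57],88.5)
E
```

```text
t 1.6 F [-0.1  0.1 -1.1] grip 50.1 0.0 gp j [ 78.3  60.4 148. ] tcp [598.4  74.  202. ] yang 88.53 tilt [-0.02  0.01]
offset [ 0.08 -0.21  9.1 ] rot [ 0.01 -0.02  0.03] tcp [597.5  72.  111. ]
```

Emit:
step_arm(
  plan=[
    {"offset": [0.1,-0.2,4],"rot": [0,0,0],"gripper": 5},
    {"offset": [0.1,-0.2,7],"rot": [0,0,0],"gripper": 5},
    {"offset": [0.1,-0.2,9],"rot": [0,0,0],"gripper": 5},
    {"offset": [0.1,-0.2,9],"rot": [0,0,0],"gripper": 5},
    {"offset": [0.1,-0.2,9],"rot": [0,0,0],"gripper": 5},
  ],
)

```text
time_s: 2.1
eef_pos: [597.9, 71.8, 113.0]
ee_rot: [0.001, 0.013, 1.0, -0.0]
force: [-0.1, 0.1, 1.2]
grip_width: 0.582
grip_force: 0.0
```

Emit:
step_arm(
  plan=[
    {"offset": [0,0,0],"rot": [0,0,0],"gripper": 2.9},
    {"offset": [0,0,0],"rot": [0,0,0],"gripper": 2.6},
    {"offset": [0,0,0],"rot": [0,0,0],"gripper": 2.4},
    {"offset": [0,0,0],"rot": [0,0,0],"gripper": 2.2},
    {"offset": [0,0,0],"rot": [0,0,0],"gripper": 2.0},
    {"offset": [0,0,0],"rot": [0,0,0],"gripper": 2.0},
  ],
  squeeze=30,
)

```text
time_s: 2.7
eef_pos: [598.5, 71.6, 112.7]
ee_rot: [0.001, 0.013, 1.0, 0.0]
force: [2.1, 4.2, 4.2]
grip_width: 0.266
grip_force: 29.2
```

```bash
python3 - <<'E'
from h import *
st(); a=capture("scene"); save(a,"s1.png",(220,220,320,320),6)
E
```

```text
t 2.7 F [2.1 4.2 4.2] grip 22.7 29.2 gp j [78.6 58.  58.7] tcp [598.5  71.6 112.7] yang 88.47 tilt [0.14 0.04]
```

View pics/s1.png

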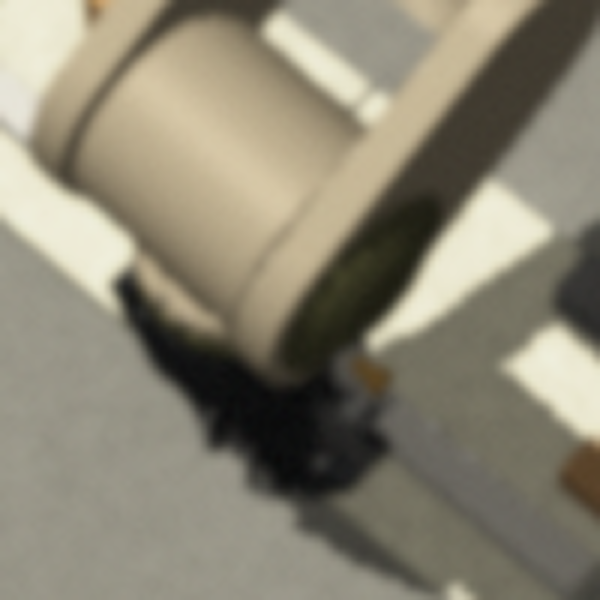

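The arm hides the leaf. The grip stops at 22.7 mm with 29 N, so the handle's ends are pinched. Next, the arc.

```bash
python3 - <<'E'
import numpy as np
X=lambda a:-32*np.cos(a)+44*np.sin(a);Z=lambda a:32*np.sin(a)+44*np.cos(a)
for a in np.linspace(1.77,0,13): print(a.round(2),[round(-(X(a)-X(1.77))/10,2),0,round(-(Z(a)-Z(1.77))/10,2)])
E
```

```text
1.77 [np.float64(-0.0), 0, np.float64(-0.0)]
1.62 [np.float64(0.39), 0, np.float64(-0.7)]
1.48 [np.float64(0.87), 0, np.float64(-1.34)]
1.33 [np.float64(1.45), 0, np.float64(-1.9)]
1.18 [np.float64(2.1), 0, np.float64(-2.37)]
1.03 [np.float64(2.81), 0, np.float64(-2.74)]
0.88 [np.float64(3.57), 0, np.float64(-3.0)]
0.74 [np.float64(4.36), 0, np.float64(-3.14)]
0.59 [np.float64(5.16), 0, np.float64(-3.17)]
0.44 [np.float64(5.95), 0, np.float64(-3.08)]
0.3 [np.float64(6.73), 0, np.float64(-2.87)]
0.15 [np.float64(7.46), 0, np.float64(-2.56)]
0.0 [np.float64(8.15), 0, np.float64(-2.13)]
```

Emit:
step_arm(
  plan=[
    {"offset": [0.2,-0.05,-0.35],"rot": [0,0,0],"gripper": 1.8},
    {"offset": [0.4,-0.05,-0.7],"rot": [0,0,0],"gripper": 1.8},
    {"offset": [0.6,-0.05,-1.02],"rot": [0,0,0],"gripper": 1.8},
    {"offset": [0.87,-0.05,-1.34],"rot": [0,0,0],"gripper": 1.8},
    {"offset": [1.15,-0.05,-1.62],"rot": [0,0,0],"gripper": 1.8},
    {"offset": [1.45,-0.05,-1.9],"rot": [0,0,0],"gripper": 1.8},
  ],
  squeeze=40,
)

```text
time_s: 3.35
eef_pos: [584.0, 71.8, 131.0]
ee_rot: [0.002, 0.013, 1.0, 0.001]
force: [7.2, 8.9, -3.9]
grip_width: 0.265
grip_force: 39.5
```

```bash
python3 - <<'E'
from h import *
st()
E
```

```text
t 3.35 F [ 7.2  8.9 -3.9] grip 22.6 39.5 gp j [64.2 57.9 77. ] tcp [584.   71.8 131. ] yang 88.47 tilt [0.17 0.09]
```

Emit:
step_arm(
  plan=[
    {"offset": [0.32,0.05,-0.24],"rot": [0,0,0],"gripper": 1.8},
    {"offset": [0.65,0.1,-0.47],"rot": [0,0,0],"gripper": 1.8},
    {"offset": [1.0,0.12,-0.66],"rot": [0,0,0],"gripper": 1.8},
    {"offset": [1.36,0.12,-0.84],"rot": [0,0,0],"gripper": 1.8},
    {"offset": [1.73,0.12,-0.98],"rot": [0,0,0],"gripper": 1.8},
    {"offset": [2.12,0.12,-1.1],"rot": [0,0,0],"gripper": 1.8},
    {"offset": [2.5,0.12,-1.18],"rot": [0,0,0],"gripper": 1.8},
    {"offset": [2.91,0.12,-1.24],"rot": [0,0,0],"gripper": 1.8},
  ],
)

```text
time_s: 4.15
eef_pos: [555.8, 72.9, 144.3]
ee_rot: [0.003, 0.013, 1.0, -0.0]
force: [7.8, 3.6, 3.0]
grip_width: 0.26
grip_force: 39.0
```

```bash
python3 - <<'E'
from h import *
st()
E
```

```text
t 4.15 F [7.8 3.6 3. ] grip 22.2 39.0 gp j [36.1 58.2 90.3] tcp [555.8  72.9 144.3] yang 88.47 tilt [ 0.34 -0.01]
```

Emit:
step_arm(
  plan=[
    {"offset": [0.4,0.04,0],"rot": [0,0,0],"gripper": 1.8},
    {"offset": [0.8,0.04,-0.03],"rot": [0,0,0],"gripper": 1.8},
    {"offset": [1.2,0.04,0.01],"rot": [0,0,0],"gripper": 1.8},
    {"offset": [1.6,0.04,0.06],"rot": [0,0,0],"gripper": 1.8},
    {"offset": [2.0,0.04,0.16],"rot": [0,0,0],"gripper": 1.8},
    {"offset": [2.37,0.04,0.27],"rot": [0,0,0],"gripper": 1.8},
    {"offset": [2.75,0.04,0.42],"rot": [0,0,0],"gripper": 1.8},
    {"offset": [3.1,0.04,0.58],"rot": [0,0,0],"gripper": 1.8},
    {"offset": [3.45,0.04,0.79],"rot": [0,0,0],"gripper": 1.8},
    {"offset": [3.7,0.04,0.95],"rot": [0,0,0],"gripper": 1.8},
  ],
)

```text
time_s: 5.15
eef_pos: [518.9, 74.1, 136.8]
ee_rot: [0.003, 0.013, 1.0, -0.0]
force: [0.6, 1.8, 13.1]
grip_width: 0.265
grip_force: 40.3
```

```bash
python3 - <<'E'
from h import *
st()
E
```

```text
t 5.15 F [ 0.6  1.8 13.1] grip 22.6 40.3 gp j [-0.7 58.4 82.8] tcp [518.9  74.1 136.8] yang 88.49 tilt [ 0.39 -0.05]
```

Emit:
step_arm(
  plan=[
    {"offset": [0.12,0.03,0.1],"rot": [0,0,0],"gripper": 1.8},
    {"offset": [0.22,0.03,0.2],"rot": [0,0,0],"gripper": 1.8},
    {"offset": [0.22,0.03,0.2],"rot": [0,0,0],"gripper": 1.8},
  ],
)

```text
time_s: 5.45
eef_pos: [516.3, 74.3, 134.5]
ee_rot: [0.002, 0.013, 1.0, -0.001]
force: [-5.5, -0.5, 23.0]
grip_width: 0.261
grip_force: 43.8
```

Emit:
step_arm(
  plan=[
    {"offset": [0.1,0,0.1],"rot": [0,0,0],"gripper": 1.8},
    {"offset": [0.1,0,0.1],"rot": [0,0,0],"gripper": 1.8},
  ],
)

```text
time_s: 5.65
eef_pos: [515.2, 74.3, 133.9]
ee_rot: [0.002, 0.013, 1.0, -0.001]
force: [-8.3, -1.0, 27.7]
grip_width: 0.255
grip_force: 44.3
```

```bash
python3 - <<'E'
from h import *
st()
E
```

```text
t 5.65 F [-8.3 -1.  27.7] grip 21.8 44.3 gp j [-4.6 58.5 79.9] tcp [515.2  74.3 133.9] yang 88.5 tilt [ 0.26 -0.07]
```

Emit:
step_arm(
  plan=[
    {"offset": [0.1,0,-0.1],"rot": [0,0,0],"gripper": 1.8},
    {"offset": [0.1,0,-0.15],"rot": [0,0,0],"gripper": 2.3},
    {"offset": [0.1,0,-0.15],"rot": [0,0,0],"gripper": 3.5},
    {"offset": [0.1,0,-0.15],"rot": [0,0,0],"gripper": 4.5},
    {"offset": [0.1,0,-0.15],"rot": [0,0,0],"gripper": 4.5},
    {"offset": [0.1,0,-3],"rot": [0,0,0],"gripper": 4.5},
    {"offset": [0.1,0,-7],"rot": [0,0,0],"gripper": 4.5},
    {"offset": [4,4,-11],"rot": [0,0,0],"gripper": 4.5},
    {"offset": [8,10,-12],"rot": [0,0,0],"gripper": 4.5},
    {"offset": [10,14,-12],"rot": [0,0,0],"gripper": 4.5},
    {"offset": [12,18,-12],"rot": [0,0,0],"gripper": 4.5},
  ],
  squeeze=25,
)

```text
time_s: 6.75
eef_pos: [410.4, 234.1, 250.1]
ee_rot: [0.0, 0.014, 1.0, 0.0]
force: [0.7, 0.1, -0.8]
grip_width: 0.527
grip_force: 0.0
```

```bash
python3 - <<'E'
from h import *
import pickle
st(); a=capture("scene");b=capture("top");pickle.dump((a,b),open("c1.pkl","wb"))
f=lambda c,x0,y0:cv2.resize(c["color"][y0:y0+60,x0:x0+60],(400,400),interpolation=cv2.INTER_CUBIC)
im=np.hstack([f(a,240,240),f(b,220,150)])[...,::-1]
cv2.imwrite("pics/c3.png",im)
for a0 in (0,.05,.1,.2): 
    h=j2w(28-32*np.cos(a0)+44*np.sin(a0),58.3,34+32*np.sin(a0)+44*np.cos(a0)); print(a0,np.round(proj(a,h),1),np.round(proj(b,h),1))
for c in (a,b):
    w=cloud(c);d=[w2j(p) for p in w[190:330,195:350].reshape(-1,3) if p[2]>60 and p[2]<110] if c is a else [w2j(p) for p in w[150:230,200:335].reshape(-1,3) if p[2]>60 and p[2]<110]
    d=np.array(d); print(len(d), d[np.argsort(-d[:,2])][:8].round(0).tolist() if len(d) else "")
E
```

```text
t 6.75 F [ 0.7  0.1 -0.8] grip 45.0 0.0 gp j [-113.7  215.5  196.1] tcp [410.4 234.1 250.1] yang 88.43 tilt [0.05 0.01]
0 [283.7 267.1] [248.8 185.6]
0.05 [283.1 267.5] [248.8 184.8]
0.1 [282.5 267.8] [248.7 184. ]
0.2 [281.2 268.7] [248.7 182.3]
51 [[11.0, 56.0, 94.0], [7.0, 52.0, 93.0], [4.0, 59.0, 93.0], [14.0, 72.0, 92.0], [11.0, 59.0, 92.0], [8.0, 63.0, 91.0], [12.0, 53.0, 91.0], [7.0, 59.0, 91.0]]
39 [[8.0, 47.0, 93.0], [8.0, 63.0, 92.0], [11.0, 50.0, 91.0], [8.0, 50.0, 91.0], [5.0, 63.0, 90.0], [5.0, 66.0, 89.0], [8.0, 57.0, 89.0], [5.0, 51.0, 89.0]]
```

View pics/c3.png

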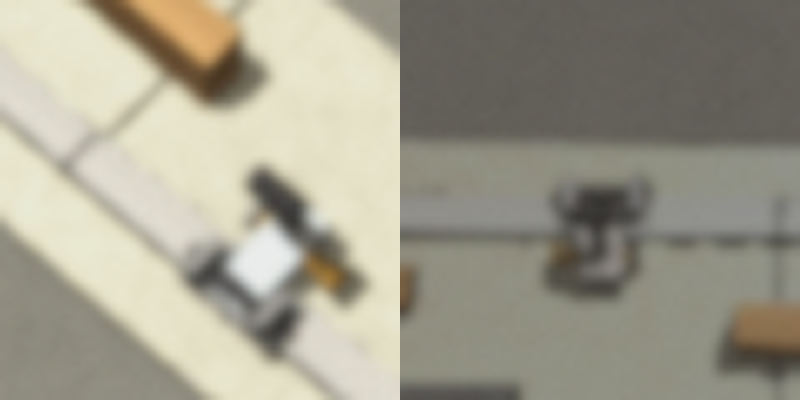

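The leaf is nearly down. The handle is at left crop (278,200), but depth puts its top at about 91 mm rather than 84, so roughly 0.15 rad remains. I will press it down from above with shut fingers.

```bash
python3 - <<'E'
from h import *
import pickle
a,b=pickle.load(open("c0.pkl","rb")); h=j2w(77.4,58.3,56.7); print(proj(a,h),proj(b,h))
go(j2w(0,58.4,105),88.5,73)
E
```

```text
(np.float64(261.7204933547078), np.float64(293.0919955275009)) (np.float64(249.78138187590145), np.float64(162.8347330906002))
offset [-11.45 -16.04   7.16] rot [ 0.05 -0.02  0.32] tcp [520.   74.1 178. ]
```

Emit:
step_arm(
  plan=[
    {"offset": [-4,-5,0],"rot": [0,0,0],"gripper": 0},
    {"offset": [-7.5,-9,0],"rot": [0,0,0],"gripper": 0},
    {"offset": [-11.4,-13,2],"rot": [0,0,0],"gripper": 0},
    {"offset": [-11.4,-16,5],"rot": [0,0,0],"gripper": 0},
    {"offset": [-11.4,-16,7],"rot": [0,0,0],"gripper": 0},
    {"offset": [-11.4,-16,7.5],"rot": [0,0,0],"gripper": 0},
    {"offset": [-11.4,-16,8],"rot": [0,0,0],"gripper": 0},
    {"offset": [-11.4,-16,8.2],"rot": [0,0,0],"gripper": 0},
    {"offset": [-11.4,-16,8.4],"rot": [0,0,0],"gripper": 0},
  ],
)

```text
time_s: 7.75
eef_pos: [521.5, 70.7, 166.5]
ee_rot: [0.001, 0.013, 1.0, -0.0]
force: [-0.6, 0.3, -0.7]
grip_width: 0.0
grip_force: 0.0
```

```bash
python3 - <<'E'
from h import *
st()
E
```

```text
t 7.75 F [-0.6  0.3 -0.7] grip 0.0 0.0 gp j [  1.7  55.1 112.5] tcp [521.5  70.7 166.5] yang 88.55 tilt [ 0.1  -0.01]
```

Emit:
step_arm(
  plan=[
    {"offset": [0,0,0.15],"rot": [0,0,0],"gripper": 0},
    {"offset": [0,0,0.3],"rot": [0,0,0],"gripper": 0},
    {"offset": [0,0,0.45],"rot": [0,0,0],"gripper": 0},
  ],
)

```text
time_s: 8.05
eef_pos: [521.5, 70.1, 161.7]
ee_rot: [0.0, 0.013, 1.0, -0.0]
force: [-5.4, 0.8, 17.3]
grip_width: -0.001
grip_force: 9.0
```

Emit:
step_arm(
  plan=[
    {"offset": [0,0,0.1],"rot": [0,0,0],"gripper": 0},
    {"offset": [0,0,0.2],"rot": [0,0,0],"gripper": 0},
    {"offset": [0,0,0.3],"rot": [0,0,0],"gripper": 0},
  ],
)

```text
time_s: 8.35
eef_pos: [521.6, 70.1, 161.2]
ee_rot: [0.001, 0.013, 1.0, -0.0]
force: [-16.1, 0.3, 39.2]
grip_width: 0.002
grip_force: 19.6
```

Emit:
step_arm(
  plan=[
    {"offset": [0,0,0.1],"rot": [0,0,0],"gripper": 0},
    {"offset": [0,0,0.2],"rot": [0,0,0],"gripper": 0},
  ],
)

```text
time_s: 8.55
eef_pos: [521.7, 70.2, 160.9]
ee_rot: [0.001, 0.013, 1.0, -0.0]
force: [-23.2, 0.1, 55.5]
grip_width: -0.001
grip_force: 28.2
```

Pressing down gives 55 N that points nearly through the hinge, so it proves nothing. I will pull the handle towards the robot from behind instead.

Emit:
step_arm(
  plan=[
    {"offset": [0,0,-1],"rot": [0,0,0],"gripper": 0},
    {"offset": [0,0,-3],"rot": [0,0,0],"gripper": 0},
    {"offset": [-3,0.3,-3],"rot": [0,0,0],"gripper": 0},
    {"offset": [-3,0.3,-3],"rot": [0,0,0],"gripper": 0},
    {"offset": [-3,0.3,-1],"rot": [0,0,0],"gripper": 0},
    {"offset": [-3,0.3,0.9],"rot": [0,0,0],"gripper": 0},
    {"offset": [-3,0.3,0.9],"rot": [0,0,0],"gripper": 0},
  ],
)

```text
time_s: 9.25
eef_pos: [550.0, 72.2, 144.7]
ee_rot: [-0.003, 0.013, 1.0, 0.0]
force: [-0.6, -0.4, 0.4]
grip_width: 0.0
grip_force: 0.0
```

```bash
python3 - <<'E'
from h import *
st()
E
```

```text
t 9.25 F [-0.6 -0.4  0.4] grip 0.0 0.0 gp j [29.7 57.3 90.7] tcp [550.   72.2 144.7] yang 88.48 tilt [-0.29  0.02]
```

Emit:
step_arm(
  plan=[
    {"offset": [0.4,0,0],"rot": [0,0,0],"gripper": 0},
    {"offset": [0.8,0,0],"rot": [0,0,0],"gripper": 0},
    {"offset": [1.0,0,0],"rot": [0,0,0],"gripper": 0},
    {"offset": [1.2,0,0],"rot": [0,0,0],"gripper": 0},
  ],
)

```text
time_s: 9.65
eef_pos: [539.7, 72.4, 147.6]
ee_rot: [0.001, 0.013, 1.0, -0.0]
force: [3.4, -0.5, -3.3]
grip_width: 0.001
grip_force: 2.0
```

Emit:
step_arm(
  plan=[
    {"offset": [0.15,0,0],"rot": [0,0,0],"gripper": 0},
    {"offset": [0.3,0,0],"rot": [0,0,0],"gripper": 0},
  ],
)

```text
time_s: 9.85
eef_pos: [536.5, 72.5, 147.1]
ee_rot: [0.0, 0.013, 1.0, -0.0]
force: [4.4, -0.7, -3.8]
grip_width: -0.006
grip_force: 2.3
```

Emit:
step_arm(
  plan=[
    {"offset": [0.15,0,0],"rot": [0,0,0],"gripper": 0},
    {"offset": [0.3,0,0],"rot": [0,0,0],"gripper": 0},
  ],
)

```text
time_s: 10.05
eef_pos: [533.5, 72.5, 147.0]
ee_rot: [0.0, 0.013, 1.0, -0.0]
force: [5.6, -0.4, -4.2]
grip_width: 0.007
grip_force: 2.8
```

Emit:
step_arm(
  plan=[
    {"offset": [0.15,0,0],"rot": [0,0,0],"gripper": 0},
    {"offset": [0.3,0,0],"rot": [0,0,0],"gripper": 0},
  ],
)

```text
time_s: 10.25
eef_pos: [532.5, 72.5, 147.3]
ee_rot: [0.004, 0.014, 1.0, -0.0]
force: [22.3, 0.3, -15.8]
grip_width: 0.001
grip_force: 10.8
```

Emit:
step_arm(
  plan=[
    {"offset": [0.1,0,0],"rot": [0,0,0],"gripper": 0},
    {"offset": [0.2,0,0],"rot": [0,0,0],"gripper": 0},
  ],
)

```text
time_s: 10.45
eef_pos: [531.9, 72.4, 147.5]
ee_rot: [0.006, 0.014, 1.0, 0.0]
force: [29.7, 2.7, -19.8]
grip_width: -0.002
grip_force: 14.5
```

Emit:
step_arm(
  plan=[
    {"offset": [0.1,0,0],"rot": [0,0,0],"gripper": 0},
    {"offset": [0.2,0,0],"rot": [0,0,0],"gripper": 0},
  ],
)

```text
time_s: 10.65
eef_pos: [531.3, 72.4, 147.7]
ee_rot: [0.009, 0.014, 1.0, 0.0]
force: [38.9, 1.7, -26.4]
grip_width: 0.0
grip_force: 18.9
```

The leaf is on its hard stop: the force rose from 5.6 N to 39 N within 2 mm. Next I back off and go over the bar.

Emit:
step_arm(
  plan=[
    {"offset": [-0.8,0,0],"rot": [0,0,0],"gripper": 0},
    {"offset": [-1.5,0,0],"rot": [0,0,0],"gripper": 0},
    {"offset": [-1.5,0,-4],"rot": [0,0,0],"gripper": 2},
    {"offset": [-1.5,0,-7],"rot": [0,0,0],"gripper": 4},
    {"offset": [-1.5,0,-7],"rot": [0,0,0],"gripper": 5},
  ],
)

```text
time_s: 11.15
eef_pos: [542.3, 72.4, 220.8]
ee_rot: [0.003, 0.013, 1.0, -0.0]
force: [0.5, -0.2, -0.3]
grip_width: 0.508
grip_force: 0.0
```

```bash
python3 - <<'E'
from h import *
st(); go([477.7,-59,100],-2.6)
c=capture("scene"); w=cloud(c)[195:330,195:350].reshape(-1,3); d=np.array([w2j(p) for p in w if 60<p[2]<105]); print(d[np.argsort(-d[:,2])][:6].round(0).tolist())
E
```

```text
t 11.15 F [ 0.5 -0.2 -0.3] grip 43.4 0.0 gp j [ 22.6  57.3 166.8] tcp [542.3  72.4 220.8] yang 88.49 tilt [ 0.32 -0.03]
offset [  6.15 -13.31   6.65] rot [ 0.23  0.26 91.09] tcp [477.7 -59.  154. ]
[[-5.0, 72.0, 85.0], [0.0, 73.0, 83.0], [4.0, 69.0, 83.0], [-1.0, 49.0, 83.0], [1.0, 50.0, 81.0], [3.0, 72.0, 80.0]]
```

Depth now puts the handle top at about 84 mm, which agrees with the leaf being down.

Emit:
step_arm(
  plan=[
    {"offset": [2,-4,0],"rot": [0,0,8.5],"gripper": 5},
    {"offset": [4,-8,0],"rot": [0,0,17],"gripper": 5},
    {"offset": [6.1,-13.3,1],"rot": [0,0,25.5],"gripper": 5},
    {"offset": [6.1,-13.3,3],"rot": [0,0,34],"gripper": 5},
    {"offset": [6.1,-13.3,5],"rot": [0,0,42.5],"gripper": 5},
    {"offset": [6.1,-13.3,6.6],"rot": [0,0,51],"gripper": 5},
    {"offset": [6.1,-13.3,6.6],"rot": [0,0,59.5],"gripper": 5},
    {"offset": [6.1,-13.3,6.6],"rot": [0,0,68],"gripper": 5},
    {"offset": [6.1,-13.3,6.6],"rot": [0,0,76.5],"gripper": 5},
    {"offset": [6.1,-13.3,6.6],"rot": [0,0,85],"gripper": 5},
    {"offset": [6.1,-13.3,6.6],"rot": [0,0,91],"gripper": 5},
    {"offset": [6.1,-13.3,6.6],"rot": [0,0,91],"gripper": 5},
  ],
)

```text
time_s: 12.4
eef_pos: [476.1, -58.7, 149.9]
ee_rot: [-0.001, 0.723, 0.691, -0.001]
force: [-0.1, 0.2, 0.2]
grip_width: 0.587
grip_force: 0.0
```

Emit:
step_arm(
  plan=[
    {"offset": [0,0,0],"rot": [0,0,0],"gripper": 5},
    {"offset": [0,0,0],"rot": [0,0,0],"gripper": 5},
  ],
)

```text
time_s: 12.6
eef_pos: [476.6, -58.8, 150.6]
ee_rot: [-0.0, 0.722, 0.692, -0.0]
force: [0.8, 0.9, -0.1]
grip_width: 0.587
grip_force: 0.0
```

```bash
python3 - <<'E'
from h import *
st(); go([477.7,-59,103],-2.6,0)
E
```

```text
t 12.6 F [ 0.8  0.9 -0.1] grip 50.1 0.0 gp j [-40.  -75.6  96.6] tcp [476.6 -58.8 150.6] yang -2.4 tilt [-0.06  0.02]
offset [-0.01  0.11  4.76] rot [-0.06 -0.02  0.2 ] tcp [477.7 -59.  103. ]
```

Emit:
step_arm(
  plan=[
    {"offset": [0,0.1,2.5],"rot": [0,0,0],"gripper": 5},
    {"offset": [0,0.1,4.7],"rot": [0,0,0],"gripper": 5},
    {"offset": [0,0.1,4.7],"rot": [0,0,0],"gripper": 5},
    {"offset": [0,0.1,4.7],"rot": [0,0,0],"gripper": 3},
    {"offset": [0,0.1,4.7],"rot": [0,0,0],"gripper": 2.5},
    {"offset": [0,0.1,4.7],"rot": [0,0,0],"gripper": 2.2},
    {"offset": [0,0.1,4.7],"rot": [0,0,0],"gripper": 1.9},
    {"offset": [0,0.1,4.7],"rot": [0,0,0],"gripper": 1.9},
  ],
  squeeze=20,
)

```text
time_s: 13.4
eef_pos: [478.1, -59.1, 104.9]
ee_rot: [0.001, 0.722, 0.691, 0.0]
force: [-1.6, -0.7, 7.3]
grip_width: 0.253
grip_force: 20.9
```

```bash
python3 - <<'E'
from h import *
st()
E
```

```text
t 13.4 F [-1.6 -0.7  7.3] grip 21.6 20.9 gp j [-38.4 -75.9  50.9] tcp [478.1 -59.1 104.9] yang -2.51 tilt [ 0.06 -0.03]
```

Emit:
step_arm(
  plan=[
    {"offset": [0,0,-0.1],"rot": [0,0,0],"gripper": 1.9},
    {"offset": [0.4,0.6,-0.1],"rot": [0,0,-0.5],"gripper": 1.9},
    {"offset": [0.8,1.2,-0.1],"rot": [0,0,-1],"gripper": 1.9},
    {"offset": [1.2,1.8,-0.1],"rot": [0,0,-1],"gripper": 1.9},
    {"offset": [1.6,2.4,-0.1],"rot": [0,0,-1],"gripper": 1.9},
    {"offset": [1.9,2.9,-0.1],"rot": [0,0,-1],"gripper": 1.9},
    {"offset": [2.1,3.3,-0.1],"rot": [0,0,-1],"gripper": 1.9},
    {"offset": [2.1,3.4,-0.1],"rot": [0,0,-1],"gripper": 1.9},
  ],
)

```text
time_s: 14.2
eef_pos: [513.1, -39.2, 104.9]
ee_rot: [-0.0, 0.716, 0.698, 0.0]
force: [-2.2, 1.6, 1.5]
grip_width: 0.251
grip_force: 20.6
```

Emit:
step_arm(
  plan=[
    {"offset": [0,0.1,0],"rot": [0,0,0],"gripper": 1.9},
    {"offset": [0,0.2,0],"rot": [0,0,0],"gripper": 1.9},
  ],
)

```text
time_s: 14.4
eef_pos: [514.7, -39.6, 104.9]
ee_rot: [-0.0, 0.716, 0.698, -0.0]
force: [-0.5, -0.0, -0.8]
grip_width: 0.255
grip_force: 20.4
```

```bash
python3 - <<'E'
from h import *
st()
E
```

```text
t 14.4 F [-0.5 -0.  -0.8] grip 21.8 20.4 gp j [ -2.4 -55.4  50.9] tcp [514.7 -39.6 104.9] yang -1.53 tilt [-0.02  0.  ]
```

Emit:
step_arm(
  plan=[
    {"offset": [0,0.05,0],"rot": [0,0,0],"gripper": 1.9},
    {"offset": [0,0.1,0],"rot": [0,0,0],"gripper": 1.9},
  ],
)

```text
time_s: 14.6
eef_pos: [515.7, -39.7, 104.9]
ee_rot: [0.0, 0.717, 0.698, -0.0]
force: [0.1, -0.3, -0.6]
grip_width: 0.254
grip_force: 20.3
```

Emit:
step_arm(
  plan=[
    {"offset": [0,0.05,0],"rot": [0,0,0],"gripper": 1.9},
    {"offset": [0,0.1,0],"rot": [0,0,0],"gripper": 1.9},
  ],
)

```text
time_s: 14.8
eef_pos: [516.8, -39.7, 104.9]
ee_rot: [0.0, 0.716, 0.698, 0.0]
force: [-0.6, -1.0, -1.5]
grip_width: 0.251
grip_force: 20.3
```

Emit:
step_arm(
  plan=[
    {"offset": [0,0.05,0],"rot": [0,0,0],"gripper": 1.9},
    {"offset": [0,0.1,0],"rot": [0,0,0],"gripper": 1.9},
  ],
)

```text
time_s: 15.0
eef_pos: [517.2, -39.7, 104.9]
ee_rot: [-0.001, 0.716, 0.698, -0.001]
force: [-7.5, -1.4, 4.1]
grip_width: 0.256
grip_force: 20.9
```

```bash
python3 - <<'E'
from h import *
st(); print(sense()["wrist_torque"])
E
```

```text
t 15.0 F [-7.5 -1.4  4.1] grip 21.9 20.9 gp j [  0.  -55.4  50.9] tcp [517.2 -39.7 104.9] yang -1.52 tilt [-0.12  0.01]
[-0.21899194  1.21447427 -0.0276975 ]
```

Emit:
step_arm(
  plan=[
    {"offset": [0.2,-0.05,0],"rot": [0,0,0],"gripper": 1.9},
    {"offset": [0.4,-0.05,0],"rot": [0,0,0],"gripper": 1.9},
    {"offset": [0.6,-0.05,0],"rot": [0,0,0],"gripper": 1.9},
    {"offset": [0.8,-0.05,0],"rot": [0,0,0],"gripper": 1.9},
    {"offset": [0.9,-0.05,0],"rot": [0,0,0],"gripper": 1.9},
  ],
)

```text
time_s: 15.5
eef_pos: [517.3, -30.6, 104.9]
ee_rot: [-0.0, 0.716, 0.698, -0.0]
force: [-3.2, -4.7, 1.1]
grip_width: 0.254
grip_force: 20.6
```

```bash
python3 - <<'E'
from h import *
st(); c=capture("scene"); save(c,"s2.png",(210,200,310,290),6)
E
```

```text
t 15.5 F [-3.2 -4.7  1.1] grip 21.7 20.6 gp j [ -0.  -46.4  50.9] tcp [517.3 -30.6 104.9] yang -1.51 tilt [-0.04 -0.02]
```

View pics/s2.png

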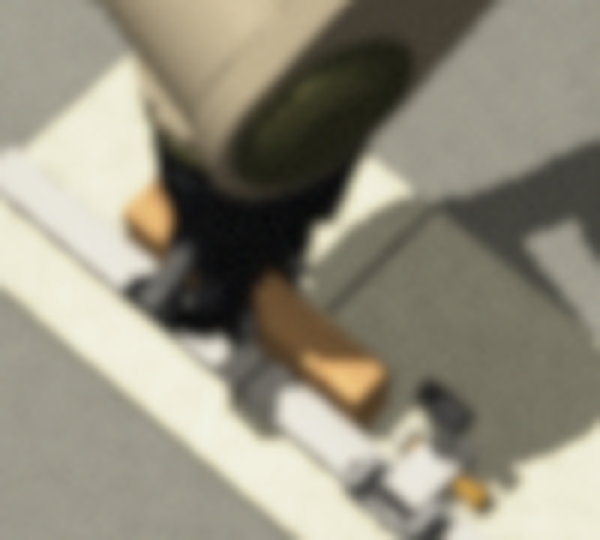

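The bar lies against the fence in the grip. Its +y end is at crop (375,390), just short of the leg at (410,435). Next I feel for the foot in small steps.

Emit:
step_arm(
  plan=[
    {"offset": [0,0,0],"rot": [0,0,0],"gripper": 1.9},
    {"offset": [0,0,0],"rot": [0,0,0],"gripper": 1.9},
  ],
)

```text
time_s: 15.75
eef_pos: [517.3, -30.6, 104.9]
ee_rot: [-0.0, 0.716, 0.698, -0.0]
force: [-4.1, -1.3, 1.2]
grip_width: 0.249
grip_force: 20.7
```

Emit:
step_arm(
  plan=[
    {"offset": [0.05,0,0],"rot": [0,0,0],"gripper": 1.9},
    {"offset": [0.1,0,0],"rot": [0,0,0],"gripper": 1.9},
  ],
)

```text
time_s: 15.95
eef_pos: [517.4, -29.9, 104.9]
ee_rot: [-0.0, 0.716, 0.698, -0.0]
force: [-4.8, -4.9, 1.9]
grip_width: 0.248
grip_force: 20.7
```

```bash
python3 - <<'E'
from h import *
st(); print(sense()["wrist_torque"])
E
```

```text
t 15.95 F [-4.8 -4.9  1.9] grip 21.2 20.7 gp j [  0.  -45.6  50.9] tcp [517.4 -29.9 104.9] yang -1.52 tilt [-0.04 -0.03]
[-0.73257191  0.83181405 -0.01801125]
```

Emit:
step_arm(
  plan=[
    {"offset": [0.05,-0.05,-0.02],"rot": [0,0,0],"gripper": 1.9},
    {"offset": [0.1,-0.05,-0.02],"rot": [0,0,0],"gripper": 1.9},
  ],
)

```text
time_s: 16.15
eef_pos: [517.2, -28.4, 105.1]
ee_rot: [0.0, 0.717, 0.698, 0.0]
force: [-0.1, -0.7, -1.5]
grip_width: 0.255
grip_force: 20.3
```

Emit:
step_arm(
  plan=[
    {"offset": [0.05,0,0],"rot": [0,0,0],"gripper": 1.9},
    {"offset": [0.1,0,0],"rot": [0,0,0],"gripper": 1.9},
  ],
)

```text
time_s: 16.35
eef_pos: [517.3, -27.5, 105.2]
ee_rot: [0.0, 0.716, 0.698, 0.0]
force: [0.1, -0.0, -1.0]
grip_width: 0.252
grip_force: 20.3
```

```bash
python3 - <<'E'
from h import *
st(); print(sense()["wrist_torque"])
E
```

```text
t 16.35 F [ 0.1 -0.  -1. ] grip 21.5 20.3 gp j [ -0.1 -43.2  51.2] tcp [517.3 -27.5 105.2] yang -1.53 tilt [0.04 0.01]
[-0.04535405  0.07595626  0.02098898]
```

```bash
python3 - <<'E'
from h import *
import pickle
a,b=pickle.load(open("c1.pkl","rb"))
for s in (0,2,12,22):
    p=j2w(-1,48.4-s,39); u=np.array(proj(a,p)); print(s,"c3L",((u-[240,240])*6.67).round(),"s2",((u-[210,200])*6).round(), "top",((np.array(proj(b,p))-[220,150])*6.67+[400,0]).round())
for s in range(-6,30,2): # brightness profile along foot axis, z 39 and either side
    r=[]
    for x in (-16,-1,14):
        u,v=proj(a,j2w(x,48.4-s,39 if x==-1 else 12)); r.append(cv2.getRectSubPix(a["color"],(1,1),(float(u),float(v)))[0,0].tolist())
        u,v=proj(b,j2w(x,48.4-s,39 if x==-1 else 12)); 
        if x==-1: r.append(cv2.getRectSubPix(b["color"],(1,1),(float(u),float(v)))[0,0].tolist())
    print(s,r)
E
```

```text
0 c3L [265. 214.] s2 [418. 433.] top [618. 248.]
2 c3L [261. 211.] s2 [415. 430.] top [622. 248.]
12 c3L [242. 195.] s2 [398. 416.] top [642. 249.]
22 c3L [222. 179.] s2 [380. 401.] top [662. 249.]
-6 [[101, 99, 93], [143, 144, 140], [112, 108, 103], [216, 219, 217]]
-4 [[89, 88, 83], [154, 153, 144], [122, 117, 111], [215, 219, 217]]
-2 [[69, 69, 65], [157, 153, 139], [127, 121, 114], [214, 218, 216]]
0 [[66, 65, 62], [153, 145, 125], [121, 114, 105], [212, 215, 214]]
2 [[63, 61, 58], [145, 135, 114], [112, 105, 94], [211, 214, 212]]
4 [[67, 65, 62], [145, 137, 120], [100, 93, 82], [195, 198, 196]]
6 [[70, 67, 64], [159, 154, 138], [101, 96, 86], [174, 177, 174]]
8 [[73, 69, 65], [178, 174, 156], [106, 103, 94], [138, 141, 137]]
10 [[75, 70, 66], [196, 191, 169], [121, 120, 108], [111, 112, 108]]
12 [[76, 72, 68], [206, 202, 177], [131, 131, 118], [119, 118, 112]]
14 [[84, 82, 77], [215, 211, 184], [138, 139, 125], [138, 136, 128]]
16 [[91, 89, 82], [222, 218, 191], [141, 141, 127], [162, 159, 151]]
18 [[101, 98, 89], [225, 223, 195], [142, 142, 128], [179, 176, 166]]
20 [[111, 108, 97], [229, 227, 200], [140, 140, 126], [193, 189, 178]]
22 [[136, 133, 117], [231, 229, 204], [138, 138, 124], [205, 201, 189]]
24 [[161, 157, 137], [232, 229, 205], [135, 134, 120], [213, 209, 197]]
26 [[195, 191, 166], [232, 229, 205], [133, 132, 118], [218, 214, 202]]
28 [[214, 209, 184], [231, 228, 203], [132, 131, 116], [220, 216, 204]]
```

Emit:
step_arm(
  plan=[
    {"offset": [0.05,0,0],"rot": [0,0,0],"gripper": 1.9},
    {"offset": [0.1,0,0],"rot": [0,0,0],"gripper": 1.9},
  ],
)

```text
time_s: 16.55
eef_pos: [517.2, -26.5, 105.2]
ee_rot: [0.0, 0.716, 0.698, 0.0]
force: [-0.6, 0.4, -1.9]
grip_width: 0.251
grip_force: 20.2
```

The profile along the foot's line in both views turns to bare deck at about 6–9 mm, so the foot is some 10 mm ahead of the bar.

Emit:
step_arm(
  plan=[
    {"offset": [0.1,0,0],"rot": [0,0,0],"gripper": 1.9},
    {"offset": [0.2,0,0],"rot": [0,0,0],"gripper": 1.9},
    {"offset": [0.3,0,0],"rot": [0,0,0],"gripper": 1.9},
    {"offset": [0.4,0,0],"rot": [0,0,0],"gripper": 1.9},
    {"offset": [0.5,0,0],"rot": [0,0,0],"gripper": 1.9},
  ],
)

```text
time_s: 17.05
eef_pos: [517.2, -21.5, 105.2]
ee_rot: [0.0, 0.716, 0.698, 0.0]
force: [-0.6, -0.6, -0.9]
grip_width: 0.257
grip_force: 20.2
```

```bash
python3 - <<'E'
from h import *
st()
E
```

```text
t 17.05 F [-0.6 -0.6 -0.9] grip 21.9 20.2 gp j [ -0.3 -37.2  51.2] tcp [517.2 -21.5 105.2] yang -1.52 tilt [ 0. -0.]
```

Emit:
step_arm(
  plan=[
    {"offset": [0,0.05,0.02],"rot": [0,0,0],"gripper": 1.9},
    {"offset": [0,0.1,0.02],"rot": [0,0,0],"gripper": 1.9},
    {"offset": [0,0.1,0.02],"rot": [0,0,0],"gripper": 1.9},
  ],
)

```text
time_s: 17.35
eef_pos: [517.7, -21.5, 104.9]
ee_rot: [-0.001, 0.716, 0.698, -0.001]
force: [-5.1, 1.3, 2.7]
grip_width: 0.254
grip_force: 20.7
```

```bash
python3 - <<'E'
from h import *
st(); print(sense()["wrist_torque"])
E
```

```text
t 17.35 F [-5.1  1.3  2.7] grip 21.7 20.7 gp j [  0.1 -37.2  50.9] tcp [517.7 -21.5 104.9] yang -1.52 tilt [-0.11  0.02]
[0.18799776 0.83374325 0.00680339]
```

Emit:
step_arm(
  plan=[
    {"offset": [0.1,-0.07,-0.02],"rot": [0,0,0],"gripper": 1.9},
    {"offset": [0.2,-0.07,-0.02],"rot": [0,0,0],"gripper": 1.9},
    {"offset": [0.3,-0.07,-0.02],"rot": [0,0,0],"gripper": 1.9},
    {"offset": [0.35,-0.07,-0.02],"rot": [0,0,0],"gripper": 1.9},
  ],
)

```text
time_s: 17.75
eef_pos: [517.6, -18.1, 105.1]
ee_rot: [-0.0, 0.716, 0.698, -0.0]
force: [-1.8, -1.4, -1.8]
grip_width: 0.252
grip_force: 20.4
```

Emit:
step_arm(
  plan=[
    {"offset": [0.05,0,0],"rot": [0,0,0],"gripper": 1.9},
    {"offset": [0.1,0,0],"rot": [0,0,0],"gripper": 1.9},
  ],
)

```text
time_s: 17.95
eef_pos: [517.7, -17.1, 105.1]
ee_rot: [0.0, 0.716, 0.698, -0.0]
force: [-1.2, -1.0, -2.0]
grip_width: 0.25
grip_force: 20.4
```

Emit:
step_arm(
  plan=[
    {"offset": [0.05,0,0],"rot": [0,0,0],"gripper": 1.9},
    {"offset": [0.1,0,0],"rot": [0,0,0],"gripper": 1.9},
  ],
)

```text
time_s: 18.15
eef_pos: [517.7, -16.1, 105.2]
ee_rot: [0.0, 0.716, 0.698, 0.0]
force: [-1.5, -1.8, -1.3]
grip_width: 0.251
grip_force: 20.4
```

Emit:
step_arm(
  plan=[
    {"offset": [0.05,0,0],"rot": [0,0,0],"gripper": 1.9},
    {"offset": [0.1,0,0],"rot": [0,0,0],"gripper": 1.9},
  ],
)

```text
time_s: 18.35
eef_pos: [517.7, -15.1, 105.2]
ee_rot: [0.0, 0.716, 0.698, -0.0]
force: [-0.7, -1.8, -0.6]
grip_width: 0.255
grip_force: 20.4
```

Emit:
step_arm(
  plan=[
    {"offset": [0.05,0,0],"rot": [0,0,0],"gripper": 1.9},
    {"offset": [0.1,0,0],"rot": [0,0,0],"gripper": 1.9},
  ],
)

```text
time_s: 18.55
eef_pos: [517.7, -14.1, 105.2]
ee_rot: [0.0, 0.716, 0.698, 0.0]
force: [-1.2, -0.9, -1.0]
grip_width: 0.255
grip_force: 20.4
```

Emit:
step_arm(
  plan=[
    {"offset": [0.05,0,0],"rot": [0,0,0],"gripper": 1.9},
    {"offset": [0.1,0,0],"rot": [0,0,0],"gripper": 1.9},
  ],
)

```text
time_s: 18.75
eef_pos: [517.8, -13.1, 105.2]
ee_rot: [0.0, 0.716, 0.698, 0.0]
force: [-2.0, -0.6, -0.5]
grip_width: 0.251
grip_force: 20.4
```

Emit:
step_arm(
  plan=[
    {"offset": [0.05,0,0],"rot": [0,0,0],"gripper": 1.9},
    {"offset": [0.1,0,0],"rot": [0,0,0],"gripper": 1.9},
  ],
)

```text
time_s: 18.95
eef_pos: [517.8, -12.4, 105.2]
ee_rot: [0.0, 0.716, 0.698, -0.0]
force: [-1.6, -6.0, -0.7]
grip_width: 0.253
grip_force: 20.5
```

Foot felt. Next I hold the press.

Emit:
step_arm(
  plan=[
    {"offset": [0,0,0],"rot": [0,0,0],"gripper": 1.9},
    {"offset": [0,0,0],"rot": [0,0,0],"gripper": 1.9},
  ],
)

```text
time_s: 19.15
eef_pos: [517.8, -12.4, 105.2]
ee_rot: [0.0, 0.716, 0.698, -0.0]
force: [-1.6, -4.9, -0.7]
grip_width: 0.253
grip_force: 20.5
```

```bash
python3 - <<'E'
from h import *
st(); print(sense()["wrist_torque"])
E
```

```text
t 19.15 F [-1.6 -4.9 -0.7] grip 21.6 20.5 gp j [  0.  -28.1  51.2] tcp [517.8 -12.4 105.2] yang -1.52 tilt [-0.   -0.03]
[-0.81541662  0.4265681   0.01209776]
```

Emit:
step_arm(
  plan=[
    {"offset": [0,0,0.03],"rot": [0,0,0],"gripper": 1.9},
    {"offset": [0.02,0,0.03],"rot": [0,0,0],"gripper": 1.9},
    {"offset": [0.02,0,0.03],"rot": [0,0,0],"gripper": 1.9},
    {"offset": [0.02,0,0.03],"rot": [0,0,0],"gripper": 1.9},
    {"offset": [0.02,0,0.03],"rot": [0,0,0],"gripper": 1.9},
  ],
)

```text
time_s: 19.65
eef_pos: [517.8, -12.4, 105.1]
ee_rot: [0.0, 0.716, 0.698, -0.0]
force: [-2.7, -6.2, 1.5]
grip_width: 0.257
grip_force: 20.8
```

```bash
python3 - <<'E'
from h import *
st(); print(sense()["wrist_torque"])
E
```

```text
t 19.65 F [-2.7 -6.2  1.5] grip 22.0 20.8 gp j [  0.  -28.2  51.1] tcp [517.8 -12.4 105.1] yang -1.53 tilt [-0.   -0.05]
[-0.98109751  0.55619025 -0.02046399]
```

Emit:
step_arm(
  plan=[
    {"offset": [0,0,0],"rot": [0,0,0],"gripper": 1.9},
    {"offset": [0,0,0],"rot": [0,0,0],"gripper": 1.9},
    {"offset": [0,0,0],"rot": [0,0,0],"gripper": 1.9},
    {"offset": [0,0,0],"rot": [0,0,0],"gripper": 1.9},
    {"offset": [-0.03,0,0],"rot": [0,0,0],"gripper": 1.9},
    {"offset": [-0.06,-0.02,0],"rot": [0,0,0],"gripper": 1.9},
    {"offset": [-0.06,-0.02,-0.01],"rot": [0,0,0],"gripper": 1.9},
  ],
)

```text
time_s: 20.35
eef_pos: [517.7, -12.5, 105.1]
ee_rot: [0.0, 0.716, 0.698, 0.0]
force: [-1.0, -2.8, -1.5]
grip_width: 0.254
grip_force: 20.4
```

```bash
python3 - <<'E'
from h import *
st(); print(sense()["wrist_torque"])
E
```

```text
t 20.35 F [-1.  -2.8 -1.5] grip 21.7 20.4 gp j [ -0.  -28.2  51.1] tcp [517.7 -12.5 105.1] yang -1.53 tilt [ 0.03 -0.  ]
[-0.4297444  0.1610209 -0.0283725]
```

Emit:
step_arm(
  plan=[
    {"offset": [-0.01,0,0],"rot": [0,0,0],"gripper": 2.3},
    {"offset": [-0.01,0,0],"rot": [0,0,0],"gripper": 2.6},
    {"offset": [-0.01,0,0],"rot": [0,0,0],"gripper": 3.5},
    {"offset": [-0.01,0,0],"rot": [0,0,0],"gripper": 4.5},
    {"offset": [-0.01,0,0],"rot": [0,0,0],"gripper": 4.5},
    {"offset": [-0.01,0,-2],"rot": [0,0,0],"gripper": 4.5},
    {"offset": [-0.01,0,-6],"rot": [0,0,0],"gripper": 4.5},
    {"offset": [-3,-3,-10],"rot": [0,0,0],"gripper": 4.5},
    {"offset": [-5,-7,-12],"rot": [0,0,0],"gripper": 4.5},
    {"offset": [-8,-11,-12],"rot": [0,0,0],"gripper": 4.5},
    {"offset": [-10,-14,-12],"rot": [0,0,0],"gripper": 4.5},
    {"offset": [-10,-14,-12],"rot": [0,0,0],"gripper": 4.5},
  ],
)

```text
time_s: 21.55
eef_pos: [372.4, -110.2, 225.2]
ee_rot: [0.0, 0.718, 0.696, -0.0]
force: [0.0, 0.0, 0.8]
grip_width: 0.524
grip_force: 0.0
```

```bash
python3 - <<'E'
from h import *
st(); a=capture("scene")
w=cloud(a); hsv=cv2.cvtColor(a["color"],cv2.COLOR_RGB2HSV)
m=np.zeros(hsv.shape[:2],bool); m[195:330,195:350]=1
org=m&(hsv[...,1]>110)&(hsv[...,0]<25)&(hsv[...,2]>60)
k,l,s,ce=cv2.connectedComponentsWithStats(org.astype(np.uint8))
for i in range(1,k):
    if s[i,4]>100:
        p=w[l==i];p=p[(p[:,2]>44)&(p[:,2]<60)]; r=cv2.minAreaRect(p[:,:2].astype(np.float32)); print(r,w2j([*r[0],0]))
save(a,"s3.png",(210,200,310,290),6)
E
```

```text
t 21.55 F [0.  0.  0.8] grip 44.8 0.0 gp j [-142.8 -129.7  171.2] tcp [ 372.4 -110.2  225.2] yang -1.76 tilt [-0.02 -0.03]
((518.9807739257812, -12.22540283203125), (139.2315673828125, 22.1481876373291), 89.01298522949219) [  1.20659011 -27.90346586   0.        ]
```

View pics/s3.png

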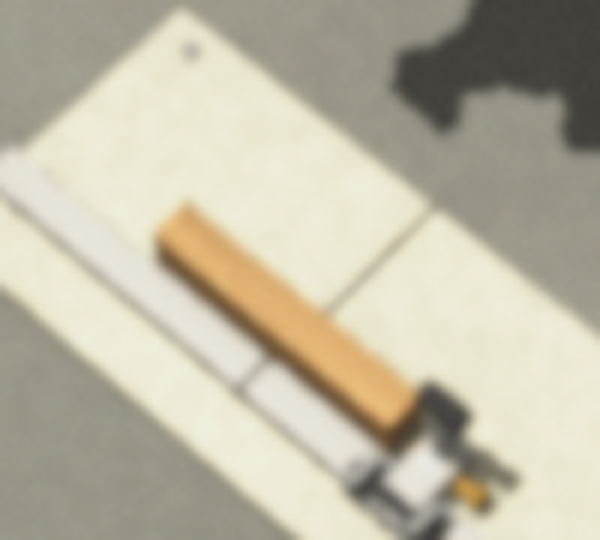

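The bar lies along the fence with its end at crop (400,425), up to the foot under the handle at (440,405). Its measured pose is 0.5° off the fence, within the noise, and its centre is at y -27.9. Next I flip the leaf up.

```bash
python3 - <<'E'
from h import *
go(j2w(-4,58.4,140),88.5)
E
```

```text
offset [18.8  13.64  3.14] rot [ 2.000e-02  6.000e-02 -9.023e+01] tcp [516.   74.2 194. ]
```

Emit:
step_arm(
  plan=[
    {"offset": [3,2,0],"rot": [0,0,-8.5],"gripper": 4.5},
    {"offset": [6,4,0],"rot": [0,0,-17],"gripper": 4.5},
    {"offset": [9,6,0],"rot": [0,0,-25.5],"gripper": 4.5},
    {"offset": [12,8,0],"rot": [0,0,-34],"gripper": 4.5},
    {"offset": [15,10,0],"rot": [0,0,-42.5],"gripper": 4.5},
    {"offset": [18.8,12,1],"rot": [0,0,-51],"gripper": 4.5},
    {"offset": [18.8,13.6,2],"rot": [0,0,-59.5],"gripper": 4.5},
    {"offset": [18.8,13.6,3.1],"rot": [0,0,-68],"gripper": 4.5},
    {"offset": [18.8,13.6,3.1],"rot": [0,0,-76.5],"gripper": 4.5},
    {"offset": [18.8,13.6,3.1],"rot": [0,0,-85],"gripper": 4.5},
    {"offset": [18.8,13.6,3.1],"rot": [0,0,-90.2],"gripper": 4.5},
    {"offset": [18.8,13.6,3.1],"rot": [0,0,-90.2],"gripper": 4.5},
  ],
)

```text
time_s: 22.8
eef_pos: [516.3, 76.6, 193.6]
ee_rot: [-0.0, 0.011, 1.0, 0.0]
force: [-0.3, 0.3, -0.5]
grip_width: 0.526
grip_force: 0.0
```

Emit:
step_arm(
  plan=[
    {"offset": [0,0,0],"rot": [0,0,0],"gripper": 4.5},
    {"offset": [0,0,0],"rot": [0,0,0],"gripper": 4.5},
    {"offset": [0,0,0],"rot": [0,0,0],"gripper": 4.5},
  ],
)

```text
time_s: 23.1
eef_pos: [516.0, 75.7, 194.0]
ee_rot: [0.0, 0.012, 1.0, 0.0]
force: [-0.3, 0.5, -0.0]
grip_width: 0.531
grip_force: 0.0
```

```bash
python3 - <<'E'
from h import *
st(); go(j2w(-4,58.4,82),88.5)
E
```

```text
t 23.1 F [-0.3  0.5 -0. ] grip 45.4 0.0 gp j [ -4.  60. 140.] tcp [516.   75.7 194. ] yang 88.62 tilt [0.01 0.  ]
offset [-0.   -0.16  5.8 ] rot [0.   0.01 0.12] tcp [516.   74.2 136. ]
```

Emit:
step_arm(
  plan=[
    {"offset": [0,-0.15,2],"rot": [0,0,0],"gripper": 4.5},
    {"offset": [0,-0.15,4],"rot": [0,0,0],"gripper": 4.5},
    {"offset": [0,-0.15,5.3],"rot": [0,0,0],"gripper": 4.5},
    {"offset": [0,-0.15,5.7],"rot": [0,0,0],"gripper": 4.5},
    {"offset": [0,-0.15,5.7],"rot": [0,0,0],"gripper": 4.5},
  ],
)

```text
time_s: 23.6
eef_pos: [515.9, 74.0, 136.9]
ee_rot: [-0.0, 0.012, 1.0, 0.0]
force: [-0.1, -0.7, 0.5]
grip_width: 0.529
grip_force: 0.0
```

```bash
python3 - <<'E'
from h import *
st(); go(j2w(-4,58.4,82),88.5)
E
```

```text
t 23.6 F [-0.1 -0.7  0.5] grip 45.1 0.0 gp j [-4.1 58.3 82.9] tcp [515.9  74.  136.9] yang 88.66 tilt [-0.02  0.  ]
offset [-0.01  0.01  0.09] rot [ 0.   -0.02  0.16] tcp [516.   74.2 136. ]
```

Emit:
step_arm(
  plan=[
    {"offset": [0,0,0.05],"rot": [0,0,0],"gripper": 2.9},
    {"offset": [0,0,0.05],"rot": [0,0,0],"gripper": 2.6},
    {"offset": [0,0,0.05],"rot": [0,0,0],"gripper": 2.3},
    {"offset": [0,0,0.05],"rot": [0,0,0],"gripper": 1.9},
    {"offset": [0,0,0.05],"rot": [0,0,0],"gripper": 1.8},
    {"offset": [0,0,0.05],"rot": [0,0,0],"gripper": 1.8},
  ],
  squeeze=40,
)

```text
time_s: 24.2
eef_pos: [516.2, 74.1, 137.3]
ee_rot: [0.001, 0.012, 1.0, 0.0]
force: [-1.1, 1.6, 5.5]
grip_width: 0.267
grip_force: 38.9
```

```bash
python3 - <<'E'
from h import *
st()
X=lambda a:-32*np.cos(a)+44*np.sin(a);Z=lambda a:32*np.sin(a)+44*np.cos(a)
for a in np.linspace(0,1.7,18): print(a.round(2),[round(float(-(X(a)-X(0))/10),2),0,round(float(-(Z(a)-Z(0))/10),2)])
E
```

```text
t 24.2 F [-1.1  1.6  5.5] grip 22.8 38.9 gp j [-3.8 58.4 83.3] tcp [516.2  74.1 137.3] yang 88.68 tilt [0.08 0.  ]
0.0 [-0.0, 0, -0.0]
0.1 [-0.46, 0, -0.3]
0.2 [-0.94, 0, -0.55]
0.3 [-1.44, 0, -0.75]
0.4 [-1.97, 0, -0.9]
0.5 [-2.5, 0, -1.0]
0.6 [-3.04, 0, -1.04]
0.7 [-3.59, 0, -1.03]
0.8 [-4.13, 0, -0.96]
0.9 [-4.66, 0, -0.84]
1.0 [-5.17, 0, -0.67]
1.1 [-5.67, 0, -0.45]
1.2 [-6.14, 0, -0.18]
1.3 [-6.58, 0, 0.14]
1.4 [-6.99, 0, 0.5]
1.5 [-7.36, 0, 0.9]
1.6 [-7.69, 0, 1.33]
1.7 [-7.98, 0, 1.79]
```

Emit:
step_arm(
  plan=[
    {"offset": [-0.23,0,-0.16],"rot": [0,0,0],"gripper": 1.8},
    {"offset": [-0.46,0,-0.3],"rot": [0,0,0],"gripper": 1.8},
    {"offset": [-0.7,0,-0.43],"rot": [0,0,0],"gripper": 1.8},
    {"offset": [-0.94,0,-0.55],"rot": [0,0,0],"gripper": 1.8},
    {"offset": [-1.44,0,-0.75],"rot": [0,0,0],"gripper": 1.8},
    {"offset": [-1.97,0,-0.9],"rot": [0,0,0],"gripper": 1.8},
    {"offset": [-2.5,0,-1.0],"rot": [0,0,0],"gripper": 1.8},
    {"offset": [-3.04,0,-1.04],"rot": [0,0,0],"gripper": 1.8},
    {"offset": [-3.59,0,-1.03],"rot": [0,0,0],"gripper": 1.8},
    {"offset": [-4.13,0,-0.96],"rot": [0,0,0],"gripper": 1.8},
  ],
)

```text
time_s: 25.2
eef_pos: [556.2, 73.1, 145.9]
ee_rot: [-0.002, 0.011, 1.0, -0.0]
force: [-7.4, -0.1, 5.8]
grip_width: 0.266
grip_force: 40.4
```

```bash
python3 - <<'E'
from h import *
st()
E
```

```text
t 25.2 F [-7.4 -0.1  5.8] grip 22.7 40.4 gp j [36.  58.3 91.9] tcp [556.2  73.1 145.9] yang 88.69 tilt [-0.26 -0.01]
```

Emit:
step_arm(
  plan=[
    {"offset": [-0.53,0,0.12],"rot": [0,0,0],"gripper": 1.8},
    {"offset": [-1.04,0,0.29],"rot": [0,0,0],"gripper": 1.8},
    {"offset": [-1.54,0,0.51],"rot": [0,0,0],"gripper": 1.8},
    {"offset": [-2.01,0,0.78],"rot": [0,0,0],"gripper": 1.8},
    {"offset": [-2.45,0,1.1],"rot": [0,0,0],"gripper": 1.8},
    {"offset": [-2.86,0,1.46],"rot": [0,0,0],"gripper": 1.8},
    {"offset": [-3.23,0,1.86],"rot": [0,0,0],"gripper": 1.8},
    {"offset": [-3.56,0,2.29],"rot": [0,0,0],"gripper": 1.8},
    {"offset": [-3.85,0,2.75],"rot": [0,0,0],"gripper": 1.8},
    {"offset": [-3.85,0,2.75],"rot": [0,0,0],"gripper": 1.8},
  ],
)

```text
time_s: 26.2
eef_pos: [597.9, 71.9, 120.4]
ee_rot: [0.004, 0.012, 1.0, -0.0]
force: [6.4, -0.8, 7.2]
grip_width: 0.263
grip_force: 40.9
```

```bash
python3 - <<'E'
from h import *
st()
E
```

```text
t 26.2 F [ 6.4 -0.8  7.2] grip 22.5 40.9 gp j [78.3 58.2 66.4] tcp [597.9  71.9 120.4] yang 88.65 tilt [ 0.42 -0.02]
```

Emit:
step_arm(
  plan=[
    {"offset": [0,0,0],"rot": [0,0,0],"gripper": 2.4},
    {"offset": [0,0,0],"rot": [0,0,0],"gripper": 3.5},
    {"offset": [0,0,0],"rot": [0,0,0],"gripper": 4.8},
    {"offset": [0,0,0],"rot": [0,0,0],"gripper": 4.8},
    {"offset": [0,0,-3],"rot": [0,0,0],"gripper": 4.8},
    {"offset": [0,0,-7],"rot": [0,0,0],"gripper": 4.8},
    {"offset": [0,0,-12],"rot": [0,0,0],"gripper": 4.8},
    {"offset": [4,4,-14],"rot": [0,0,0],"gripper": 4.8},
    {"offset": [8,8,-14],"rot": [0,0,0],"gripper": 4.8},
    {"offset": [12,12,-14],"rot": [0,0,0],"gripper": 4.8},
    {"offset": [16,16,-14],"rot": [0,0,0],"gripper": 4.8},
    {"offset": [19,19,-14],"rot": [0,0,0],"gripper": 4.8},
  ],
)

```text
time_s: 27.4
eef_pos: [423.3, 251.9, 258.5]
ee_rot: [-0.0, 0.012, 1.0, -0.0]
force: [1.2, -0.5, 0.2]
grip_width: 0.559
grip_force: 0.0
```

```bash
python3 - <<'E'
from h import *
st(); a=capture("scene")
w=cloud(a); hsv=cv2.cvtColor(a["color"],cv2.COLOR_RGB2HSV)
m=np.zeros(hsv.shape[:2],bool); m[195:330,195:350]=1
org=m&(hsv[...,1]>110)&(hsv[...,0]<25)&(hsv[...,2]>60)
k,l,s,ce=cv2.connectedComponentsWithStats(org.astype(np.uint8))
for i in range(1,k):
    if s[i,4]>60:
        p=w[l==i];zt=np.nanpercentile(p[:,2],90);p=p[(p[:,2]>zt-8)&(p[:,2]<60)]; r=cv2.minAreaRect(p[:,:2].astype(np.float32)); print(r,w2j([*r[0],0]))
save(a,"s4.png",(200,195,350,330),4)
E
```

```text
t 27.4 F [ 1.2 -0.5  0.2] grip 47.8 0.0 gp j [-101.3  233.7  204.5] tcp [423.3 251.9 258.5] yang 88.65 tilt [-0.01 -0.  ]
((518.9832153320312, -14.426589965820312), (134.49533081054688, 22.140857696533203), 88.17933654785156) [  1.26625511 -30.10384557   0.        ]
((507.821533203125, 186.20962524414062), (27.37860679626465, 20.16753578186035), 87.14724731445312) [-15.10760847 170.17438738   0.        ]
```

View pics/s4.png

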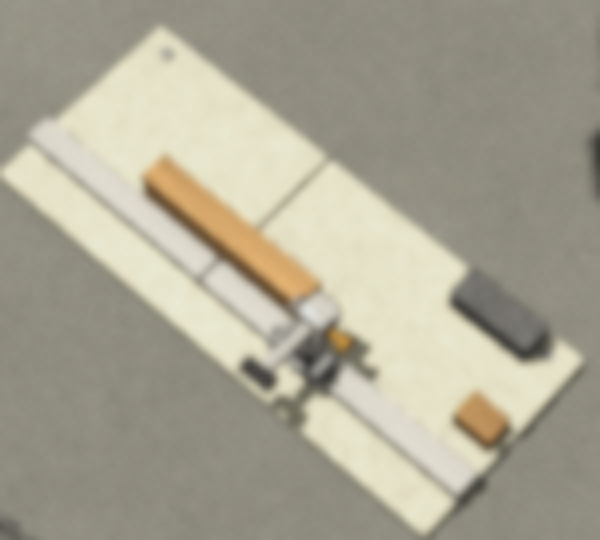

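```bash
python3 - <<'E'
from h import *
a=capture("scene");b=capture("top")
for t in (1.3,1.4,1.5,1.6,1.7): print(t,np.round(proj(a,j2w(28-32*np.cos(t)+44*np.sin(t),58.3,34+32*np.sin(t)+44*np.cos(t))),1),np.round(proj(b,j2w(28-32*np.cos(t)+44*np.sin(t),58.3,34+32*np.sin(t)+44*np.cos(t))),1))
for c,(u,v) in ((a,(264,288)),(b,(250,164))):
    s=cv2.cvtColor(c["color"],cv2.COLOR_RGB2GRAY)[v-7:v+8,u-7:u+8]; m=(s<(s.min()+25)).astype(np.uint8)
    k,l,st_,ce=cv2.connectedComponentsWithStats(m); i=1+np.argmax(st_[1:,4]); print(ce[i]+[u-7,v-7],st_[i,4])
E
```

```text
1.3 [265.9 285.5] [249.2 165.8]
1.4 [264.8 287.3] [249.3 164.9]
1.5 [263.8 288.9] [249.4 164.1]
1.6 [262.9 290.6] [249.6 163.5]
1.7 [262.1 292.1] [249.7 163. ]
[264.25 288.1 ] 20
[249.5        163.73333333] 30
```

The leaf stands at about 1.45 rad and the bar is unmoved (-y end at -97.3 now, -97.5 before). I will push the leaf a bit further back for margin, pressing down on the handle with shut fingers.

```bash
python3 - <<'E'
from h import *
go(j2w(72,58.3,95),88.5,73)
E
```

```text
offset [-17.21 -17.71   9.07] rot [ 0.   -0.01  0.4 ] tcp [592.   72.1 168. ]
```

Emit:
step_arm(
  plan=[
    {"offset": [-5,-3,0],"rot": [0,0,0],"gripper": 0},
    {"offset": [-9,-6,0],"rot": [0,0,0],"gripper": 0},
    {"offset": [-13,-9,0],"rot": [0,0,0],"gripper": 0},
    {"offset": [-17.2,-12,0],"rot": [0,0,0],"gripper": 0},
    {"offset": [-17.2,-16,1],"rot": [0,0,0],"gripper": 0},
    {"offset": [-17.2,-17.7,4],"rot": [0,0,0],"gripper": 0},
    {"offset": [-17.2,-17.7,8],"rot": [0,0,0],"gripper": 0},
    {"offset": [-17.2,-17.7,9],"rot": [0,0,0],"gripper": 0},
    {"offset": [-17.2,-17.7,9],"rot": [0,0,0],"gripper": 0},
  ],
)

```text
time_s: 28.45
eef_pos: [592.7, 69.5, 167.5]
ee_rot: [-0.001, 0.012, 1.0, 0.0]
force: [0.6, -0.0, 0.8]
grip_width: -0.0
grip_force: 0.0
```

Emit:
step_arm(
  plan=[
    {"offset": [0,0,0.5],"rot": [0,0,0],"gripper": 0},
    {"offset": [0,0,1],"rot": [0,0,0],"gripper": 0},
    {"offset": [0,0,1.5],"rot": [0,0,0],"gripper": 0},
    {"offset": [0,0,1.9],"rot": [0,0,0],"gripper": 0},
    {"offset": [0,0,2.3],"rot": [0,0,0],"gripper": 0},
  ],
)

```text
time_s: 28.95
eef_pos: [594.7, 70.0, 147.2]
ee_rot: [0.003, 0.012, 1.0, -0.0]
force: [8.2, 0.8, 12.7]
grip_width: -0.001
grip_force: 6.1
```

```bash
python3 - <<'E'
from h import *
st()
E
```

```text
t 28.95 F [ 8.2  0.8 12.7] grip -0.1 6.1 gp j [75.1 56.3 93.2] tcp [594.7  70.  147.2] yang 88.67 tilt [ 0.4  -0.01]
```

Emit:
step_arm(
  plan=[
    {"offset": [-0.1,0,0.2],"rot": [0,0,0],"gripper": 0},
    {"offset": [-0.2,0,0.4],"rot": [0,0,0],"gripper": 0},
    {"offset": [-0.25,0,0.6],"rot": [0,0,0],"gripper": 0},
    {"offset": [-0.3,0,0.8],"rot": [0,0,0],"gripper": 0},
  ],
)

```text
time_s: 29.35
eef_pos: [598.2, 69.8, 140.0]
ee_rot: [0.004, 0.012, 1.0, -0.0]
force: [6.0, 0.7, 7.4]
grip_width: -0.001
grip_force: 3.7
```

Emit:
step_arm(
  plan=[
    {"offset": [0,0,-3],"rot": [0,0,0],"gripper": 0},
    {"offset": [0,0,-7],"rot": [0,0,0],"gripper": 0},
    {"offset": [0,0,-12],"rot": [0,0,0],"gripper": 0},
    {"offset": [4,4,-14],"rot": [0,0,0],"gripper": 0},
    {"offset": [8,8,-14],"rot": [0,0,0],"gripper": 0},
    {"offset": [12,12,-14],"rot": [0,0,0],"gripper": 0},
    {"offset": [16,16,-14],"rot": [0,0,0],"gripper": 0},
    {"offset": [19,19,-14],"rot": [0,0,0],"gripper": 0},
    {"offset": [19,19,-14],"rot": [0,0,0],"gripper": 0},
  ],
)

```text
time_s: 30.25
eef_pos: [407.6, 266.5, 277.9]
ee_rot: [0.0, 0.01, 1.0, 0.0]
force: [0.2, -0.7, -0.5]
grip_width: 0.0
grip_force: 0.0
```

```bash
python3 - <<'E'
from h import *
a=capture("scene");u,v=263,290;st()
s=cv2.cvtColor(a["color"],cv2.COLOR_RGB2GRAY)[v-7:v+8,u-7:u+8]; m=(s<(s.min()+25)).astype(np.uint8)
k,l,q,ce=cv2.connectedComponentsWithStats(m); print([(ce[i]+[u-7,v-7],q[i,4]) for i in range(1,k)])
w=cloud(a); hsv=cv2.cvtColor(a["color"],cv2.COLOR_RGB2HSV)
m=np.zeros(hsv.shape[:2],bool); m[195:330,195:350]=1
org=m&(hsv[...,1]>110)&(hsv[...,0]<25)&(hsv[...,2]>60)
k,l,s,ce=cv2.connectedComponentsWithStats(org.astype(np.uint8))
for i in range(1,k):
    if s[i,4]>60:
        p=w[l==i];zt=np.nanpercentile(p[:,2],90);p=p[(p[:,2]>zt-8)&(p[:,2]<60)]; r=cv2.minAreaRect(p[:,:2].astype(np.float32)); print(r,w2j([*r[0],0]))
E
```

```text
t 30.3 F [-0.5  2.5  0.2] grip 0.2 0.0 gp j [-118.2  248.8  223.9] tcp [406.8 267.4 277.9] yang 88.9 tilt [-0.02  0.06]
[(array([262.17391304, 292.39130435]), np.int32(23))]
((518.228759765625, -12.547019958496094), (137.902099609375, 21.64503288269043), 88.77894592285156) [  0.46319122 -28.24452446   0.        ]
((507.9317626953125, 186.52374267578125), (20.025997161865234, 27.036632537841797), 1.0952602624893188) [-15.00558237 170.49126429   0.        ]
```

The leaf is up at about 1.7 rad. The bar is where it was gauged (centre y -28.2, aligned with the fence), and the robot is clear.

```bash
python3 -c "
from rig import *
print(finish_job())"
```

```text
the job is handed in; nothing more can be done
None
```

The job is handed in at about 30 s of the 70 s allowed: the bar was pressed home against the screw's foot with about 6 N (foot standout about 6 mm), and the leaf is back up at about 1.7 rad with the bar flat along the fence and, by camera, still where it was gauged. No verdict came back.

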